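# Fold down the check tabs of a finds tray

## Robot

A 6-joint arm with a two-finger parallel gripper is mounted at the origin on the work surface. World frame = base frame: x ahead of the robot, y to its left, z up, the work surface at z = 0. Lengths are in mm, angles in rad, forces in N, time in s.
With the tool pointing down it reaches from about 350 to 875 mm from the base axis. Payload 4.2 kg.
Tool frame: the origin (TCP) lies midway between the tips of the shut fingers; the grasp point (between the pads) lies 19 mm behind it; z points along the fingers, y is the direction in which the jaws open and shut (so a half turn about z gives the same grasp; the last joint's range is limited). The gripper opens to 85 mm and grips with 20 to 120 N. Pads are 22 mm wide; open, the fingers measure 114 mm over their backs; the gripper's body (76 mm by 85 mm) begins 54 mm behind the grasp point. The pads swing forward as they close: fully open they stand 13 mm farther back than shut.
Start: joints at [-1.079, 0.385, 0.008, 0, -1.194, -0.259], TCP at [144.207, -608.115, 231.312] pointing down, gripper open.
Joint ranges: [-3.14, 3.14], [-1.21, 2.06], [-1.07, 1.41], [-3.16, 2.05], [-2.99, -0.16], [-3.1, 3.1]. Speed limits (rad/s): [2.79, 2.79, 3.14, 3.14, 3.14, 3.14].

## Interface

Orientations are given as a unit quaternion [x, y, z, w].
In Python, from bench import arm, eyes, nets gives the robot as it stands.
- The arm moves only by the tool jog_arm, never from a script. Its argument "rows" is a list of rows, each a list of 3 entries, a list of its own where there are three numbers: the shift along the tool's x, y, z in cm, then the turn, a rotation vector about the tool's x, y, z in degrees, then the finger opening in cm, from 0 to 8.54. In form: [[[x, y, z], [ax, ay, az], jaw], ...]. A call has 1 to 10 rows; each row shifts and turns the commanded pose from where the row before left it, along the tool's axes as they then stand; what a row does not reach is not made up. A row lasts 1/8 s, in which the tool goes at most 62.5 mm and 10.7 degrees, less where a joint would pass 70% of its speed; a pose out of reach is approached as far as the arm can. A call with a gripper value outside its range is refused whole. The fingers move at their own pace and stop on an object; the grip force is fixed at half the most. Time passes only in rows, so rows that do not move let the fingers close. It gives the time, the measured TCP pose, the force and the opening at its end, in the units of the state.
- arm.read_state(): the state, without advancing time (a new reading comes with each control period).
- eyes.get_image(name): name is "side" or "top"; returns the picture (420x560x3 uint8, red, green, blue); there is no depth.
- eyes.camera_model(name): a dict with "K" (3x3 intrinsics, pixels), "rvec" (rotation vector, rad) and "tvec" (3), from world to camera coordinates, as OpenCV has them. Camera axes: x right, y down, z forward; pixel columns grow to the right and rows downward; lengths in mm; the calibration is good to about 2 mm. A picture is of the moment at which its call begins. camera_model takes no time and is no camera call.
- arm.job_done(): hands the job in, once; it reports no verdict.
Trained networks look in the newest picture that a camera, given by its name, has taken for a name from the list of things; names that differ only in an ending like _2 or _b are one class to them, and where a whole thing is asked for, a point or a joint stands for the part that bears it (a point fixed in the world has none). Each returns a list of dicts, best first, with "conf" (0 to 1); they miss things now and then, are a little off and sometimes report something else, mostly with a low value. They report only what shows in the picture. A call takes as long as a camera call.
- nets.boxes_of(camera, name): "position" ([column, row] as shares, 0 to 1, of the picture: columns of its width, rows of its height, amid what is visible of it).
The state is a dict: "clock": time; "joints": joint angles; "joint_vel": joint speeds; "joint_efforts": joint torques, N m; "position": TCP position; "ee_rot": TCP orientation; "contact_force": force on the tool from outside, world axes, zero at the start; "wrist_torque": the same for the moment, N m; "gripper_width": finger opening in mm.
Only numpy, scipy, OpenCV 4.12 (cv2) and the standard library are available. Lean on these libraries where they do the work, as an engineer would, in place of code of your own. Each camera call takes 0.05 s, during which the arm holds its last target.

## Task

All the finds in this tray have been checked, so run your fingertips gently along the curved row, from its free end towards the tall round-headed tab, and fold the six short tabs down flat one after another. Leave the tall tab standing, leave the finds and the jar where they lie, and pick nothing up.

Things in the scene. Friction and masses are not known exactly. Their poses are not given: they have to be found in the camera images.
- tray: Pale wood tray, white floor, 300 (x) by 420 (y) by 40 mm high, walls 10 mm, fixed. Origin: centre of underside, at table height. Floor top 14 mm up. On it a brown rail 36 mm wide, top 20 mm up, follows an arc of radius 160 mm about x = -85 mm, y = 0 of the tray frame, bulging to +x, with a row of tabs from tab1 (free end, tray +y) to the tall tab (-y); it ends about 20 mm past the end feet
- tab1 (a joint): Short tab 1 of 6 from the row's free end: bare-metal flap 30 mm wide across the rail, 34 mm high from its hinge, 4 mm thick. Angle in rad: 0 = upright (stop, cannot fold back), 1.5 = flat, towards the tall tab (stop; top face then 6 to 9 mm above the rail). Slight friction (0.008 N m); stays where left; starts between 0 and 0.5
- tab1_foot (a point): Hinge of short tab 1: middle of its width, on the hinge axis, 4 mm above the rail's top and 24 mm above the table. It does not move with the tab. Feet of short tabs follow each other 46 mm apart along the arc
- tab2 (a joint): Short tab 2 of 6 from the row's free end: bare-metal flap 30 mm wide across the rail, 34 mm high from its hinge, 4 mm thick. Angle in rad: 0 = upright (stop, cannot fold back), 1.5 = flat, towards the tall tab (stop; top face then 6 to 9 mm above the rail). Slight friction (0.008 N m); stays where left; starts between 0 and 0.5
- tab2_foot (a point): Hinge of short tab 2: middle of its width, on the hinge axis, 4 mm above the rail's top and 24 mm above the table. It does not move with the tab. Feet of short tabs follow each other 46 mm apart along the arc
- tab3 (a joint): Short tab 3 of 6 from the row's free end: bare-metal flap 30 mm wide across the rail, 34 mm high from its hinge, 4 mm thick. Angle in rad: 0 = upright (stop, cannot fold back), 1.5 = flat, towards the tall tab (stop; top face then 6 to 9 mm above the rail). Slight friction (0.008 N m); stays where left; starts between 0 and 0.5
- tab3_foot (a point): Hinge of short tab 3: middle of its width, on the hinge axis, 4 mm above the rail's top and 24 mm above the table. It does not move with the tab. Feet of short tabs follow each other 46 mm apart along the arc
- tab4 (a joint): Short tab 4 of 6 from the row's free end: bare-metal flap 30 mm wide across the rail, 34 mm high from its hinge, 4 mm thick. Angle in rad: 0 = upright (stop, cannot fold back), 1.5 = flat, towards the tall tab (stop; top face then 6 to 9 mm above the rail). Slight friction (0.008 N m); stays where left; starts between 0 and 0.5
- tab4_foot (a point): Hinge of short tab 4: middle of its width, on the hinge axis, 4 mm above the rail's top and 24 mm above the table. It does not move with the tab. Feet of short tabs follow each other 46 mm apart along the arc
- tab5 (a joint): Short tab 5 of 6 from the row's free end: bare-metal flap 30 mm wide across the rail, 34 mm high from its hinge, 4 mm thick. Angle in rad: 0 = upright (stop, cannot fold back), 1.5 = flat, towards the tall tab (stop; top face then 6 to 9 mm above the rail). Slight friction (0.008 N m); stays where left; starts between 0 and 0.5
- tab5_foot (a point): Hinge of short tab 5: middle of its width, on the hinge axis, 4 mm above the rail's top and 24 mm above the table. It does not move with the tab. Feet of short tabs follow each other 46 mm apart along the arc
- tab6 (a joint): Short tab 6 of 6 from the row's free end: bare-metal flap 30 mm wide across the rail, 34 mm high from its hinge, 4 mm thick. Angle in rad: 0 = upright (stop, cannot fold back), 1.5 = flat, towards the tall tab (stop; top face then 6 to 9 mm above the rail). Slight friction (0.008 N m); stays where left; starts between 0 and 0.5
- tab6_foot (a point): Hinge of short tab 6: middle of its width, on the hinge axis, 4 mm above the rail's top and 24 mm above the table. It does not move with the tab. Feet of short tabs follow each other 46 mm apart along the arc
- end_tab (a joint): The tall tab that closes the row: bare metal stem 16 mm wide with a round disc head 34 mm across, 72 mm high from its hinge, 4 mm thick. Angle in rad: 0 = upright as it starts, 1.5 = folded away from the short tabs, along the rail. It moves as easily as the others
- end_tab_foot (a point): Hinge of the tall tab, on the rail's middle line, 24 mm above the table, 80 mm along the arc past the foot of short tab 6
- jar: Small amber glass jar with white lid, 40 mm across, 50 mm high, standing loose on the tray floor inside the curve. Origin: centre of its underside
- sherd: Curved piece of terracotta pottery, about 50 by 90 mm, up to 22 mm high, lying loose on the tray floor inside the curve. Origin: under its middle
- bone: Short pale bone with two thick ends, 58 mm long, 26 mm wide, 20 mm high, lying loose on the tray floor outside the curve, in the corner at the tray's +x, +y. Origin: centre of its underside, x along it

How it is judged (in metres and radians):
On the way, in this order (a step that is already met when the one before it is completed fails the run):
1. short tab 1 is folded over (past 1.0 rad), in its turn from the free end (value of joint tab1 above 1 rad).
2. short tab 2 is folded over (past 1.0 rad), in its turn from the free end (value of joint tab2 above 1 rad).
3. short tab 3 is folded over (past 1.0 rad), in its turn from the free end (value of joint tab3 above 1 rad).
4. short tab 4 is folded over (past 1.0 rad), in its turn from the free end (value of joint tab4 above 1 rad).
5. short tab 5 is folded over (past 1.0 rad), in its turn from the free end (value of joint tab5 above 1 rad).
6. short tab 6 is folded over (past 1.0 rad), in its turn from the free end (value of joint tab6 above 1 rad).
At the end, for the whole second after the job is handed in: All six short tabs lie folded towards the tall tab (each past 1.2 of 1.5 rad), the tall tab stands within 0.3 rad of upright, and jar, sherd and bone are within 15 mm of where they started (value of joint each of tab1, tab2, tab3, tab4, tab5, tab6 above 1.2 rad and value of joint end_tab below 0.3 rad and distance of each of jar, sherd, bone from where it was at the start of the episode below 0.015 m); the robot touches nothing.
It fails at once if the tall tab is pushed over (past 0.3 rad) (value of joint end_tab above 0.3 rad).
It fails at once if the fingers press on the tray or its tabs with more than 20 N (contact force between the fingers and tray above 20 N).
It fails at once if the jar, sherd or bone is moved or lifted by more than 15 mm (distance of any of jar, sherd, bone from where it was at the start of the episode above 0.015 m).
It also fails if it takes over 42 s, if anything falls off the work surface, if the arm or the gripper's body presses on something with over 40 N, if the wrist force passes 120 N, or if a joint passes its speed limit or range.

## Working session

There is one attempt and no reset: what is moved stays moved. The work goes in short steps, Python scripts to look and compute and a tool call to move; the robot and the scene stay as the last step left them, time stands still between calls to the robot, and variables do not carry over. Pictures are saved under pics/ and viewed, and the job is handed in when it is done.

Besides the shell and the picture viewer there is one more tool, called after "Call:" as name(argument=value, ...), one argument or row to a line, values as JSON. jog_arm: Moves the arm, as the interface text tells. Its arguments: {"type":"object","properties":{"rows":{"type":"array","items":{"type":"array"}}},"required":["rows"]}

```bash
mkdir -p pics; python3 - <<'E'
from bench import arm, eyes, nets
import cv2
print(arm.read_state())
for n in("top","side"):
    im=eyes.get_image(n); cv2.imwrite(f"pics/{n}0.png",im[:,:,::-1]); print(n,eyes.camera_model(n))
E
```

```text
{'clock': 0.0, 'joints': array([-1.07936791e+00,  3.85549319e-01,  6.63235472e-03, -4.97072923e-04,
       -1.19400976e+00, -2.58593482e-01]), 'joint_vel': array([ 9.16346687e-05, -1.34196838e-03,  2.18067113e-04,  3.80845532e-04,
        1.43776088e-03, -8.20461778e-04]), 'joint_efforts': array([-1.18711683e-03, -3.92292309e+01,  1.88396055e+01,  4.18624520e+00,
       -4.82997260e-03,  3.08143527e-06]), 'position': array([ 144.08938181, -607.5627116 ,  230.2287997 ]), 'ee_rot': array([-1.16063538e-01,  9.93241193e-01,  1.07578473e-03, -1.75213535e-04]), 'contact_force': array([-0.24120882, -0.93008034, -0.11647433]), 'wrist_torque': array([-0.01542244,  0.04066692, -0.00106774]), 'gripper_width': 85.65824574536822}
top {'K': array([[536.12890575,   0.        , 285.64265948],
       [  0.        , 536.12890575, 209.33202822],
       [  0.        ,   0.        ,   1.        ]]), 'rvec': array([ 2.13038481, -2.09293915,  0.18916012]), 'tvec': array([ 47.93031867, 555.28934578, 823.18655398])}
side {'K': array([[445.31664768,   0.        , 282.81165024],
       [  0.        , 445.31664768, 203.79224598],
       [  0.        ,   0.        ,   1.        ]]), 'rvec': array([ 2.01016674, -0.73244162,  0.39117426]), 'tvec': array([-411.96568853,  244.76133023,  348.69850967])}
```

View pics/top0.png

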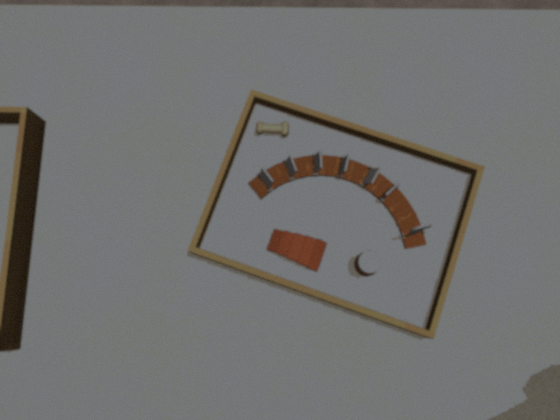

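View pics/side0.png

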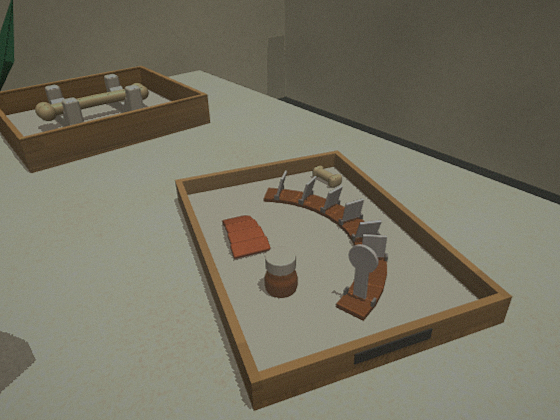

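The top view shows the tray rim corners near (252,92), (483,167), (432,335) and (190,250). The bone is at (272,128), tab1 is near (264,180), and the tall tab is near (414,233). I'll fit the tray pose next.

```bash
cat > h.py <<'E'
import numpy as np, cv2
from scipy.optimize import least_squares
from bench import arm, eyes, nets
cm={n:eyes.camera_model(n) for n in("top","side")}
def proj(n,P):
    c=cm[n]; return cv2.projectPoints(np.array(P,float).reshape(-1,1,3),c['rvec'],c['tvec'],c['K'],None)[0].reshape(-1,2)
def T(p,L):
    L=np.atleast_2d(np.array(L,float)); c,s=np.cos(p[2]),np.sin(p[2])
    return np.c_[p[0]+c*L[:,0]-s*L[:,1],p[1]+s*L[:,0]+c*L[:,1],L[:,2]]
C=[[150,210,40],[150,-210,40],[-150,-210,40],[-150,210,40]]
E
python3 - <<'E'
from h import *
t=cv2.imread("pics/top0.png"); s=cv2.imread("pics/side0.png")
topc=np.array([[252,92],[483,167],[432,335],[190,250]],float)
sidec=np.array([[338,152],[509,297],[253,381],[177,181]],float)
def f(p): return np.r_[(proj("top",T(p,C))-topc).ravel(),]
def g(p): return np.r_[(proj("side",T(p,C))-sidec).ravel(),]
for fn in (f,g,lambda p:np.r_[f(p),g(p)]):
  best=min((least_squares(fn,[500,-100,a]) for a in np.arange(-3,3.2,1)),key=lambda r:r.cost)
  print(best.x,best.cost,best.fun.round(1))
p=best.x
np.save("p.npy",p)
E
```

```text
[ 5.61755118e+02 -2.87837250e+01 -3.20607925e-01] 17.636075042916005 [-1.4 -3.1  1.6 -1.5  2.   3.1 -2.3  0.5]
[ 5.61640360e+02 -2.57025893e+01 -3.25543607e-01] 15.201361059749487 [ 0.  -2.4  3.3 -1.7 -1.8  0.6 -1.7 -2.2]
[ 5.61410620e+02 -2.68783501e+01 -3.23954799e-01] 37.91399328258112 [-2.1 -3.2  0.6 -0.9  0.3  3.6 -3.6  0.2  0.2 -2.2  4.3 -1.3 -0.8  1.7
 -1.6 -1.8]
```

```bash
python3 - <<'E'
from h import *
p=np.load("p.npy")
for n in("top","side"):
    im=cv2.imread(f"pics/{n}0.png"); im=cv2.convertScaleAbs(im,alpha=1.5,beta=20)
    k=3; crop=(180,80,310,260) if n=="top" else (170,140,350,250)
    x0,y0,w,h=crop
    big=cv2.resize(im[y0:y0+h,x0:x0+w],None,fx=800/w if 800/w*h<600 else 600/h,fy=800/w if 800/w*h<600 else 600/h,interpolation=cv2.INTER_CUBIC)
    k=big.shape[1]/w
    def d(pts,col,cl=True):
        q=((proj(n,pts)-[x0,y0]+.5)*k).astype(np.int32)
        cv2.polylines(big,[q],cl,col,1)
    d(T(p,C),(0,255,0))
    for r in (142,178):
        a=np.linspace(-1.1,1.1,40); d(T(p,np.c_[-85+r*np.cos(a),r*np.sin(a),0*a+20]),(255,0,0),False)
    for i in range(7):
        a=.969-.2875*i if i<6 else -.969
        d(T(p,[[-85+r*np.cos(a),r*np.sin(a),24] for r in(145,175)]),(0,255,255),False)
    cv2.imwrite(f"pics/{n}1.png",big)
E
```

```text
(no output)
```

View pics/top1.png

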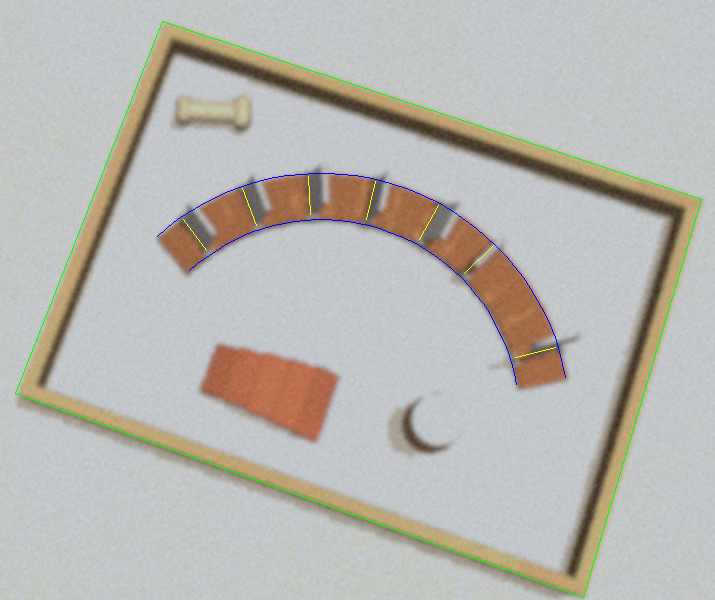

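View pics/side1.png

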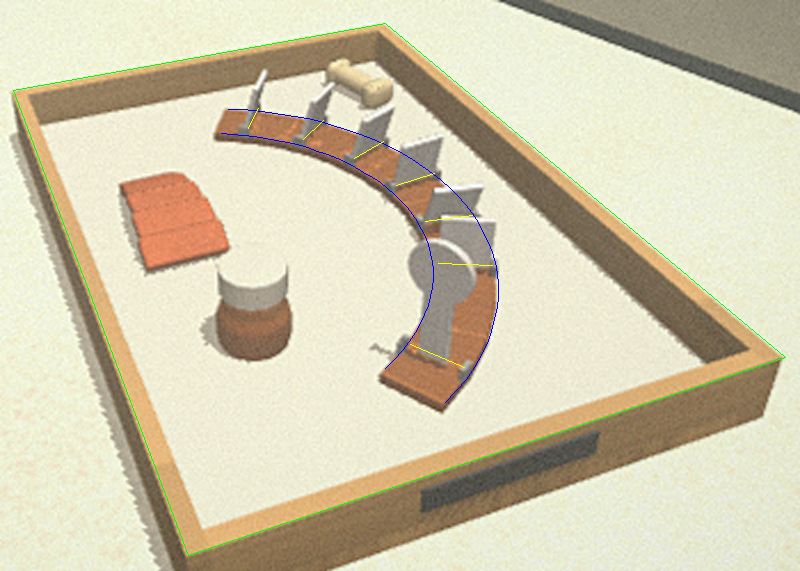

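The overlay fits well with the feet placed symmetrically on the arc. I'll use shut fingers with tool +x along the tangent and the tips about 33 mm up, which clears flaps folded to about 1.35 rad.

```bash
cat >> h.py <<'E'
from scipy.spatial.transform import Rotation as R
def goal(al,z):
    p=np.load("p.npy"); w=T(p,[-85+160*np.cos(al),160*np.sin(al),z])[0]
    yaw=al+p[2]-np.pi/2; x=np.array([np.cos(yaw),np.sin(yaw),0]); zz=np.array([0,0,-1.]); y=np.cross(zz,x)
    return w,R.from_matrix(np.c_[x,y,zz])
def delta(al,z):
    s=arm.read_state(); r=R.from_quat(s['ee_rot']); w,g=goal(al,z)
    print("t",round(s['clock'],2),"pos",s['position'].round(1),"F",s['contact_force'].round(1),"jaw",round(s['gripper_width'],1),"j",s['joints'].round(2))
    print("goal",w.round(1),"shift tool cm",(r.inv().apply(w-s['position'])/10).round(2),"rotvec deg",np.degrees((r.inv()*g).as_rotvec()).round(1))
def al(): 
    p=np.load("p.npy"); s=arm.read_state(); q=s['position'][:2]-p[:2]; c,sn=np.cos(p[2]),np.sin(p[2])
    x,y=c*q[0]+sn*q[1]+85,-sn*q[0]+c*q[1]
    a=np.arctan2(y,x); print("arc pos past foot1 mm",round((.969-a)*160,1),"radius",round(np.hypot(x,y),1)); return a
E
python3 - <<'E'
from h import *
delta(.969+34/160,150)
E
```

```text
t 0.1 pos [ 144.1 -607.6  230.3] F [-0.8  0.5  0.4] jaw 85.1 j [-1.08  0.39  0.01 -0.   -1.19 -0.26]
goal [585.5 121.2 150. ] shift tool cm [-59.76  60.72   8.15] rotvec deg [ 1.000e-01  1.000e-01 -1.258e+02]
```

Call:
jog_arm(
  rows=[
    [[-3, 3, 0], [0, 0, 0], 0],
    [[-3, 3, 0], [0, 0, 0], 0],
    [[-3, 3, 0], [0, 0, 0], 0],
    [[-3, 3, 0], [0, 0, 0], 0],
    [[-3, 3, 0], [0, 0, 0], 0],
    [[-3, 3, 0], [0, 0, 0], 0],
    [[-3, 3, 0], [0, 0, 0], 0],
    [[-3, 3, 0], [0, 0, 0], 0],
    [[-3, 3, 0], [0, 0, 0], 0],
    [[-3, 3, 0], [0, 0, 0], 0],
  ],
)

```text
clock: 1.35
position: [367.2, -245.6, 231.1]
ee_rot: [-0.116, 0.993, 0.0, -0.0]
contact_force: [0.9, -1.0, -0.1]
gripper_width: -0.1
```

Call:
jog_arm(
  rows=[
    [[-3, 3, 0], [0, 0, 0], 0],
    [[-3, 3, 0], [0, 0, 0], 0],
    [[-3, 3, 0], [0, 0, 0], 0],
    [[-3, 3, 0], [0, 0, 0], 0],
    [[-3, 3, 0], [0, 0, 0], 0],
    [[-3, 3, 0], [0, 0, 0], 0],
    [[-3, 3, 0], [0, 0, 0], 0],
    [[-3, 3, 0], [0, 0, 0], 0],
    [[-3, 3, 0], [0, 0, 0], 0],
    [[-2.5, 3, 0], [0, 0, 0], 0],
  ],
)

```text
clock: 2.6
position: [585.2, 114.2, 230.7]
ee_rot: [-0.116, 0.993, -0.0, -0.001]
contact_force: [1.0, 0.4, 0.1]
gripper_width: 0.2
```

Call:
jog_arm(
  rows=[
    [[0, 0, 0], [0, 0, -10], 0],
    [[0, 0, 0], [0, 0, -10], 0],
    [[0, 0, 0], [0, 0, -10], 0],
    [[0, 0, 0], [0, 0, -10], 0],
    [[0, 0, 0], [0, 0, -10], 0],
    [[0, 0, 0], [0, 0, -10], 0],
    [[0, 0, 0], [0, 0, -10], 0],
    [[0, 0, 0], [0, 0, -10], 0],
    [[0, 0, 0], [0, 0, -10], 0],
    [[0, 0, 0], [0, 0, -10], 0],
  ],
)

```text
clock: 3.85
position: [584.4, 112.9, 230.7]
ee_rot: [0.837, -0.547, -0.0, 0.0]
contact_force: [0.5, 0.2, -0.4]
gripper_width: 0.3
```

Call:
jog_arm(
  rows=[
    [[0, 0, 2], [0, 0, -10], 0],
    [[0, 0, 3], [0, 0, -10], 0],
    [[0, 0, 3], [0, 0, -5.8], 0],
    [[0, 0, 0], [0, 0, 0], 0],
    [[0, 0, 0], [0, 0, 0], 0],
  ],
)

```text
clock: 4.47
position: [585.5, 113.1, 152.3]
ee_rot: [0.937, -0.35, 0.001, -0.0]
contact_force: [-0.4, -0.1, 0.2]
gripper_width: 0.2
```

```bash
python3 - <<'E'
from h import *
delta(.969+34/160,60); al()
E
```

```text
t 4.47 pos [585.5 113.1 152.3] F [-0.4 -0.1  0.2] jaw 0.2 j [ 0.46  0.4  -0.18  0.   -0.99  0.39]
goal [585.5 121.2  60. ] shift tool cm [-0.53 -0.6   9.23] rotvec deg [-0.1 -0.1 -0.1]
arc pos past foot1 mm -28.6 radius 154.0
```

Call:
jog_arm(
  rows=[
    [[-0.5, -0.6, 2], [0, 0, 0], 0],
    [[0, 0, 3], [0, 0, 0], 0],
    [[0, 0, 3], [0, 0, 0], 0],
    [[0, 0, 1.2], [0, 0, 0], 0],
    [[0, 0, 0], [0, 0, 0], 0],
    [[0, 0, 0], [0, 0, 0], 0],
  ],
)

```text
clock: 5.22
position: [586.1, 121.2, 61.0]
ee_rot: [0.937, -0.349, 0.001, -0.001]
contact_force: [-0.4, 0.2, 0.7]
gripper_width: -0.3
```

```bash
python3 - <<'E'
from h import *
delta(.969+34/160,33); al()
a=eyes.get_image("top");b=eyes.get_image("side")
w=arm.read_state()['position']; print(proj("top",w),proj("side",w))
A=cv2.resize(a[120:290,170:440],None,fx=2,fy=2)
B=cv2.resize(b[110:280,230:430],None,fx=2,fy=2)
B=cv2.convertScaleAbs(B,alpha=1.4);A=cv2.convertScaleAbs(A,alpha=1.6)
A=A[:,:400]
cv2.imwrite("pics/a2.png",np.hstack([A,B])[:,:,::-1])
E
```

```text
t 5.22 pos [586.1 121.2  61. ] F [-0.4  0.2  0.7] jaw -0.3 j [ 0.47  0.51 -0.27  0.   -0.79  0.38]
goal [585.5 121.2  33. ] shift tool cm [-0.04  0.05  2.8 ] rotvec deg [-0.2 -0.1  0. ]
arc pos past foot1 mm -33.6 radius 160.4
[[247.30533014 189.18642845]] [[258.98706896 170.23368763]]
```

View pics/a2.png

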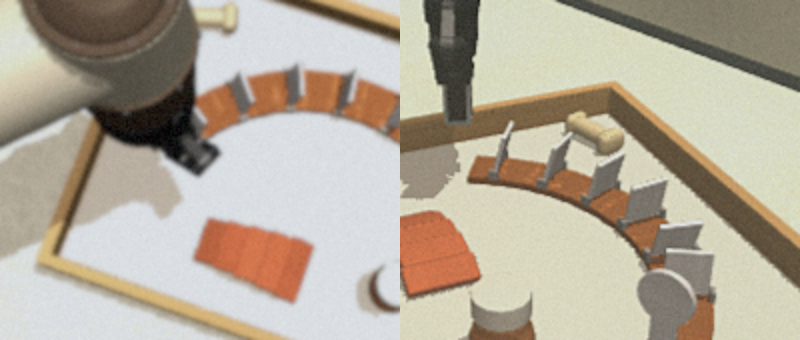

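Side view: the fingertip is at about (258,171), where the projection puts it, short of tab1. In the top view the hand hides tab1. I'll go down and start the sweep.

Call:
jog_arm(
  rows=[
    [[0, 0, 1.4], [0, 0, 0], 0],
    [[0, 0, 1.4], [0, 0, 0], 0],
    [[0, 0, 0], [0, 0, 0], 0],
    [[0, 0, 0], [0, 0, 0], 0],
  ],
)

```text
clock: 5.82
position: [585.0, 120.7, 31.0]
ee_rot: [0.937, -0.349, -0.0, 0.0]
contact_force: [0.0, -0.3, 0.4]
gripper_width: 0.1
```

Call:
jog_arm(
  rows=[
    [[0.8, 0.02, 0], [0, 0, 2.865], 0],
    [[0.8, 0.02, 0], [0, 0, 2.865], 0],
    [[0.8, 0.02, 0], [0, 0, 2.865], 0],
    [[0.8, 0.02, 0], [0, 0, 2.865], 0],
    [[0.8, 0.02, 0], [0, 0, 2.865], 0],
    [[0.8, 0.02, 0], [0, 0, 2.865], 0],
  ],
)

```text
clock: 6.58
position: [616.4, 83.9, 31.4]
ee_rot: [0.874, -0.487, 0.0, -0.0]
contact_force: [-0.0, -0.6, 0.2]
gripper_width: 0.0
```

```bash
python3 - <<'E'
from h import *
a=al(); delta(a,33); 
a=eyes.get_image("top");b=eyes.get_image("side")
A=cv2.resize(a[120:290,170:440],None,fx=2,fy=2)
B=cv2.resize(b[110:280,230:430],None,fx=2,fy=2)
B=cv2.convertScaleAbs(B,alpha=1.4);A=cv2.convertScaleAbs(A,alpha=1.6)
A=A[:,:400]
cv2.imwrite("pics/a3.png",np.hstack([A,B])[:,:,::-1])
E
```

```text
arc pos past foot1 mm 14.7 radius 159.3
t 6.58 pos [616.4  83.9  31.4] F [-0.  -0.6  0.2] jaw 0.0 j [ 0.4   0.58 -0.23  0.   -0.76  0.16]
goal [617.   84.2  33. ] shift tool cm [ 0.   -0.07 -0.16] rotvec deg [-0.  -0.   0.1]
```

View pics/a3.png

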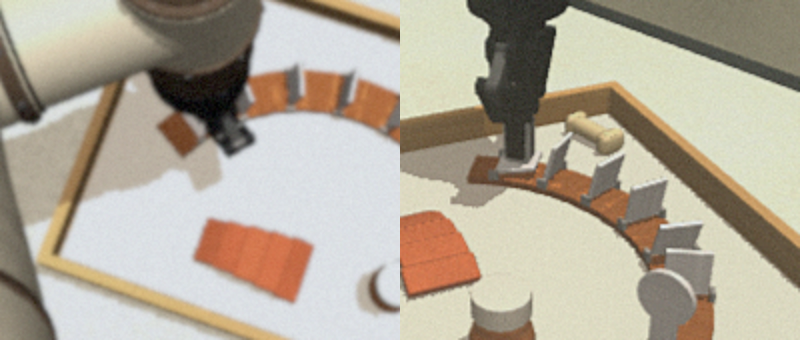

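Tab1 is folding in the side view near (515,162), and the forces stay under 1 N. I'll raise the tool 1 mm and continue.

Call:
jog_arm(
  rows=[
    [[0.8, -0.04, -0.1], [0, 0, 2.865], 0],
    [[0.8, 0.02, 0], [0, 0, 2.865], 0],
    [[0.8, 0.02, 0], [0, 0, 2.865], 0],
    [[0.8, 0.02, 0], [0, 0, 2.865], 0],
    [[0.8, 0.02, 0], [0, 0, 2.865], 0],
    [[0.8, 0.02, 0], [0, 0, 2.865], 0],
    [[0.8, 0.02, 0], [0, 0, 2.865], 0],
  ],
)

```text
clock: 7.55
position: [637.4, 32.4, 32.3]
ee_rot: [0.775, -0.631, 0.0, 0.0]
contact_force: [0.2, 0.3, -0.1]
gripper_width: -0.2
```

```bash
python3 - <<'E'
from h import *
a=al(); delta(a,33); 
b=eyes.get_image("side")
B=cv2.resize(b[110:280,230:430],None,fx=3,fy=3)
B=cv2.convertScaleAbs(B,alpha=1.4)
cv2.imwrite("pics/a4.png",B[:,:,::-1])
E
```

```text
arc pos past foot1 mm 70.7 radius 159.9
t 7.55 pos [637.4  32.4  32.3] F [ 0.2  0.3 -0.1] jaw -0.2 j [ 0.3   0.6  -0.18  0.   -0.79 -0.1 ]
goal [637.5  32.4  33. ] shift tool cm [ 0.   -0.01 -0.07] rotvec deg [ 0.  -0.   0.1]
```

View pics/a4.png

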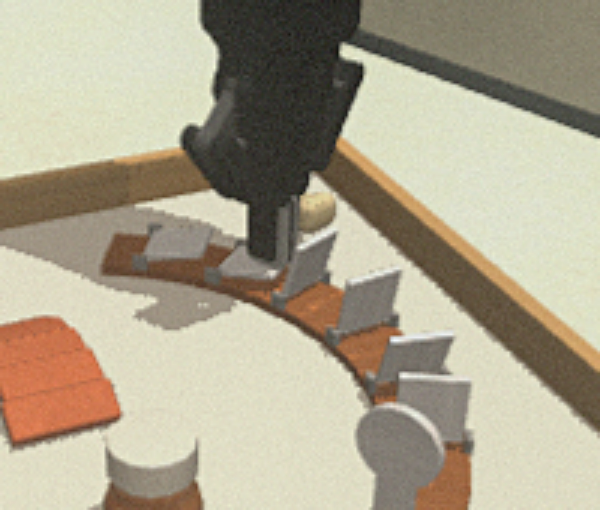

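Tabs 1 and 2 lie flat, and the finger is just behind tab3. Continuing.

Call:
jog_arm(
  rows=[
    [[0.8, 0.02, 0], [0, 0, 2.865], 0],
    [[0.8, 0.02, 0], [0, 0, 2.865], 0],
    [[0.8, 0.02, 0], [0, 0, 2.865], 0],
    [[0.8, 0.02, 0], [0, 0, 2.865], 0],
    [[0.8, 0.02, 0], [0, 0, 2.865], 0],
    [[0.8, 0.02, 0], [0, 0, 2.865], 0],
    [[0.8, 0.02, 0], [0, 0, 2.865], 0],
    [[0.8, 0.02, 0], [0, 0, 2.865], 0],
    [[0.8, 0.02, 0], [0, 0, 2.865], 0],
    [[0.8, 0.02, 0], [0, 0, 2.865], 0],
  ],
)

```text
clock: 8.85
position: [633.9, -46.7, 32.4]
ee_rot: [-0.595, 0.804, -0.0, 0.0]
contact_force: [-0.2, 0.2, -0.4]
gripper_width: 0.1
```

```bash
python3 - <<'E'
from h import *
a=al(); delta(a,33); 
b=eyes.get_image("side")
B=cv2.resize(b[110:310,230:430],None,fx=3,fy=3)
B=cv2.convertScaleAbs(B,alpha=1.4)
cv2.imwrite("pics/a5.png",B[:,:,::-1])
E
```

```text
arc pos past foot1 mm 150.8 radius 160.1
t 8.85 pos [633.9 -46.7  32.4] F [-0.2  0.2 -0.4] jaw 0.1 j [ 0.18  0.6  -0.19  0.   -0.79 -0.48]
goal [633.8 -46.7  33. ] shift tool cm [-0.    0.01 -0.06] rotvec deg [-0.  -0.   0.1]
```

View pics/a5.png

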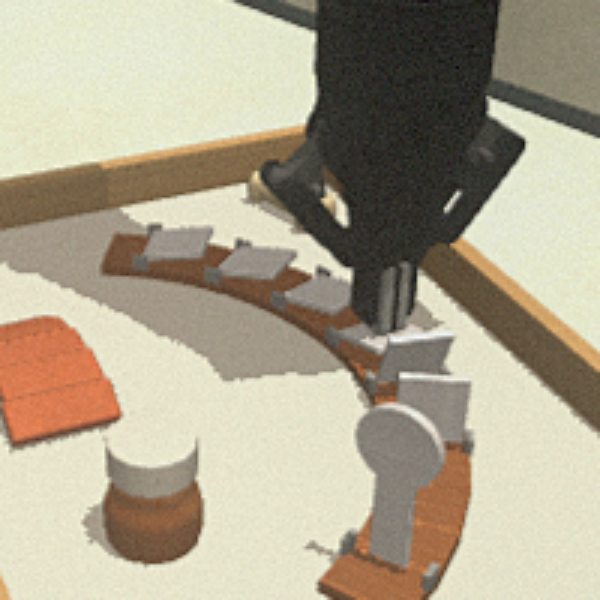

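Tabs 1 to 4 are down, tabs 5 and 6 are still up, and the tall tab is untouched. Continuing.

Call:
jog_arm(
  rows=[
    [[0.8, 0.02, 0], [0, 0, 2.865], 0],
    [[0.8, 0.02, 0], [0, 0, 2.865], 0],
    [[0.8, 0.02, 0], [0, 0, 2.865], 0],
    [[0.8, 0.02, 0], [0, 0, 2.865], 0],
    [[0.8, 0.02, 0], [0, 0, 2.865], 0],
    [[0.8, 0.02, 0], [0, 0, 2.865], 0],
    [[0.8, 0.02, 0], [0, 0, 2.865], 0],
    [[0.8, 0.02, 0], [0, 0, 2.865], 0],
    [[0.8, 0.02, 0], [0, 0, 2.865], 0],
  ],
)

```text
clock: 10.02
position: [598.8, -108.5, 32.4]
ee_rot: [-0.401, 0.916, -0.0, 0.0]
contact_force: [1.1, 1.0, -0.4]
gripper_width: 0.2
```

```bash
python3 - <<'E'
from h import *
a=al(); delta(a,33); 
b=eyes.get_image("side")
B=cv2.resize(b[110:310,230:430],None,fx=3,fy=3)
B=cv2.convertScaleAbs(B,alpha=1.4)
cv2.imwrite("pics/a6.png",B[:,:,::-1])
E
```

```text
arc pos past foot1 mm 222.3 radius 160.3
t 10.03 pos [ 598.8 -108.5   32.4] F [ 1.1  1.  -0.4] jaw 0.2 j [ 0.09  0.56 -0.26  0.   -0.75 -0.83]
goal [ 598.5 -108.2   33. ] shift tool cm [-0.    0.03 -0.06] rotvec deg [-0.  0. -0.]
```

View pics/a6.png

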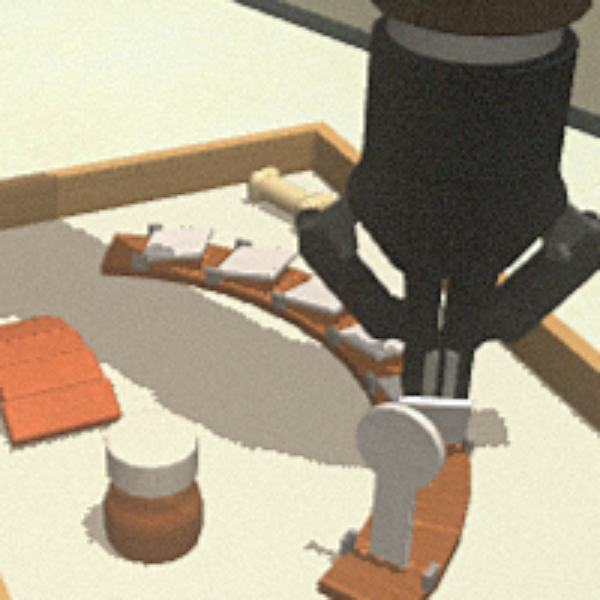

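The finger is now at tab6. Four more rows and a small nudge leave it well short of the tall tab.

Call:
jog_arm(
  rows=[
    [[0.8, 0.02, 0], [0, 0, 2.865], 0],
    [[0.8, 0.02, 0], [0, 0, 2.865], 0],
    [[0.8, 0.02, 0], [0, 0, 2.865], 0],
    [[0.8, 0.02, 0], [0, 0, 2.865], 0],
    [[0.2, 0, 0], [0, 0, 0], 0],
    [[0, 0, 0], [0, 0, 0], 0],
  ],
)

```text
clock: 10.82
position: [573.2, -130.6, 32.4]
ee_rot: [-0.309, 0.951, -0.0, 0.0]
contact_force: [0.7, 0.0, -0.1]
gripper_width: 0.1
```

```bash
python3 - <<'E'
from h import *
a=al(); delta(a,33); 
b=eyes.get_image("side")
B=cv2.resize(b[110:310,230:430],None,fx=3,fy=3)
B=cv2.convertScaleAbs(B,alpha=1.4)
cv2.imwrite("pics/a7.png",B[:,:,::-1])
E
```

```text
arc pos past foot1 mm 256.1 radius 160.2
t 10.82 pos [ 573.2 -130.6   32.4] F [ 0.7  0.  -0.1] jaw 0.1 j [ 0.05  0.53 -0.32  0.   -0.72 -0.99]
goal [ 573.1 -130.5   33. ] shift tool cm [-0.    0.02 -0.06] rotvec deg [-0.  -0.   0.8]
```

View pics/a7.png

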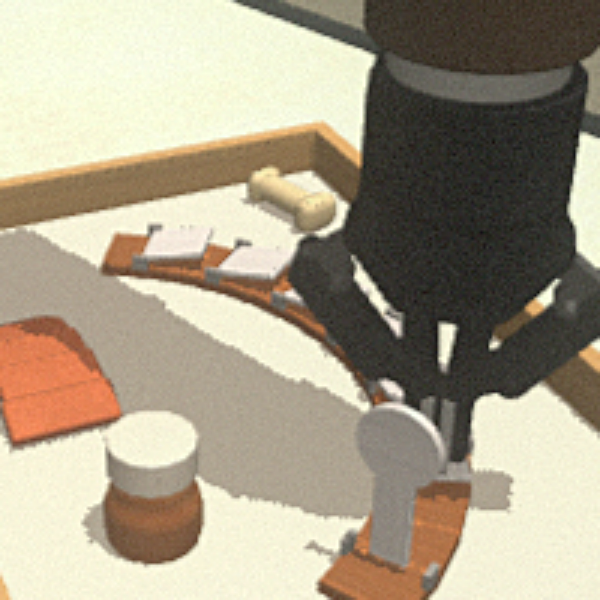

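Tab6 is folded. I'll lift straight up, clear the view and check all six tabs.

Call:
jog_arm(
  rows=[
    [[0, 0, -1], [0, 0, 0], 0],
    [[0, 0, -2], [0, 0, 0], 0],
    [[0, 0, -4], [0, 0, 0], 0],
    [[0, 0, -4], [0, 0, 0], 0],
    [[0, 0, -4], [0, 0, 0], 0],
    [[4, 0, -4], [0, 0, 0], 0],
    [[5, 0, 0], [0, 0, 0], 0],
    [[5, 0, 0], [0, 0, 0], 0],
    [[5, 0, 0], [0, 0, 0], 0],
    [[5, 0, 0], [0, 0, 0], 0],
  ],
)

```text
clock: 12.12
position: [377.8, -272.4, 223.3]
ee_rot: [-0.309, 0.951, -0.001, 0.001]
contact_force: [0.4, 0.0, -0.2]
gripper_width: -0.0
```

Call:
jog_arm(
  rows=[
    [[0, 0, -4], [0, 0, 0], 0],
    [[0, 0, -4], [0, 0, 0], 0],
    [[0, 0, 0], [0, 0, 0], 0],
  ],
)

```text
clock: 12.5
position: [380.3, -272.5, 306.6]
ee_rot: [-0.309, 0.951, -0.003, 0.003]
contact_force: [0.6, -0.2, -0.7]
gripper_width: -0.3
```

```bash
python3 - <<'E'
from h import *
delta(0,33); p=np.load("p.npy")
a=eyes.get_image("top");b=eyes.get_image("side")
A=cv2.resize(a[80:340,180:490],None,fx=2.5,fy=2.3)
B=cv2.resize(b[110:310,170:430],None,fx=3,fy=3)
cv2.imwrite("pics/a8.png",cv2.convertScaleAbs(A,alpha=1.6)[:,:,::-1])
cv2.imwrite("pics/b8.png",cv2.convertScaleAbs(B,alpha=1.4)[:,:,::-1])
# flap end position predicted for angle
for n in ("top","side"):
  for i in range(6):
    al0=.969-.2875*i
    out=[]
    for q in(1.2,1.36,1.5):
        d=34*np.sin(q);z=24+34*np.cos(q)
        x,y=-85+160*np.cos(al0)+d*np.sin(al0),160*np.sin(al0)-d*np.cos(al0)
        P=np.array([[x+r*np.cos(al0),y+r*np.sin(al0),z] for r in(-15,15)])
        u=proj(n,T(p,P)); out.append(((u-[180,80])*[2.5,2.3] if n=="top" else (u-[170,110])*3).round().astype(int).tolist())
    print(n,i+1,out)
E
```

```text
t 12.5 pos [ 380.3 -272.5  306.6] F [ 0.6 -0.2 -0.7] jaw -0.3 j [-0.27  0.06 -0.23  0.   -1.27 -0.67]
goal [632.5 -50.8  33. ] shift tool cm [-33.31   3.32  27.49] rotvec deg [ -0.5   0.1 -35.4]
top 1 [[[260, 220], [234, 189]], [[262, 221], [236, 189]], [[263, 222], [237, 191]]]
top 2 [[[320, 205], [305, 169]], [[322, 207], [307, 170]], [[323, 208], [308, 172]]]
top 3 [[[383, 206], [380, 167]], [[385, 208], [382, 169]], [[385, 210], [382, 171]]]
top 4 [[[444, 223], [453, 185]], [[445, 225], [454, 187]], [[445, 227], [454, 189]]]
top 5 [[[497, 255], [518, 220]], [[498, 257], [519, 223]], [[498, 259], [518, 225]]]
top 6 [[[539, 299], [571, 271]], [[539, 302], [571, 274]], [[539, 303], [570, 276]]]
side 1 [[[382, 244], [394, 217]], [[385, 252], [396, 226]], [[386, 260], [397, 233]]]
side 2 [[[452, 266], [477, 240]], [[455, 275], [480, 249]], [[456, 283], [481, 257]]]
side 3 [[[513, 299], [551, 277]], [[515, 309], [553, 286]], [[515, 318], [554, 295]]]
side 4 [[[558, 343], [610, 326]], [[559, 354], [611, 337]], [[559, 363], [611, 346]]]
side 5 [[[582, 397], [648, 388]], [[583, 408], [648, 400]], [[582, 418], [647, 410]]]
side 6 [[[580, 457], [655, 461]], [[580, 470], [654, 474]], [[579, 480], [653, 484]]]
```

View pics/a8.png

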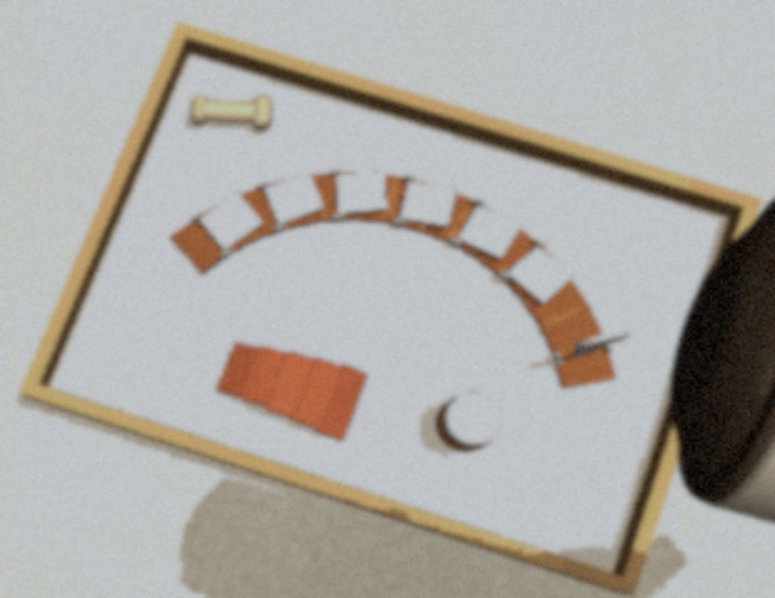

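View pics/b8.png

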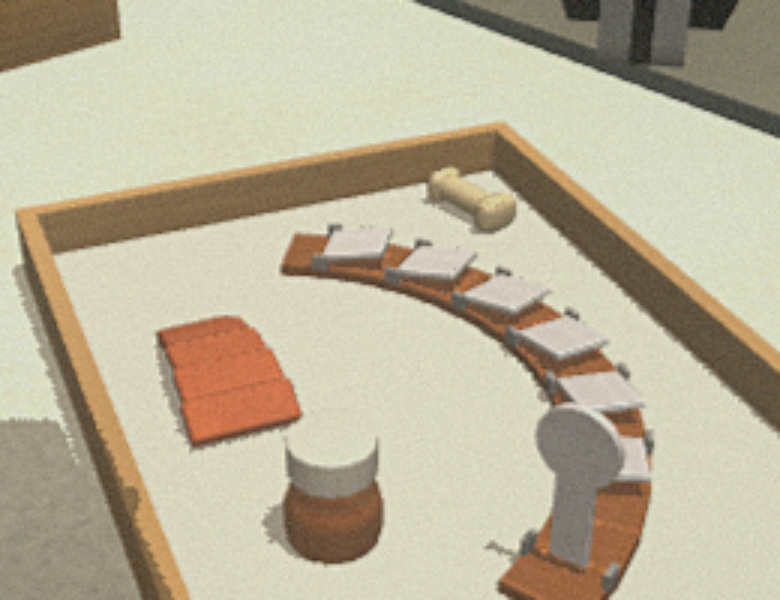

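The side picture puts the flap ends at tab1 (392,230), tab3 (550,290), tab4 (607,340), tab5 (644,404) and tab6 (650,478). That reads as about 1.38 to 1.45 rad, and tab2 lies like the others. The tall tab is upright, the finds and jar are in place, and the arm is clear, so I'm handing in.

```bash
python3 - <<'E'
from bench import arm
print(arm.job_done())
E
```

```text
the job is handed in; nothing more can be done
None
```

I folded the six short tabs down one after another, from tab1 to tab6, in a single slow sweep. The shut fingertips ran about 32 mm above the table along the arc and stopped short of the tall tab. I then lifted clear and handed the job in at about 12.6 s.

- **Tabs:** in the last side picture, tabs 1 and 3 to 6 measured roughly 1.4 rad folded, against the 1.2 rad needed. I judged tab2 by eye only; it lies like the others.
- **Tall tab, finds and jar:** the tall tab stands upright as it started. By eye, the jar, sherd and bone have not moved; I did not measure their positions again.
- **Forces:** wrist force readings between moves stayed under about 1.5 N. I did not see peaks within a move.
- **Disagreements:** the tool came down 2 mm lower than planned (31 mm instead of 33), so I raised it 1 mm after tab1. No check failed, and the hand-in gave no verdict.

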